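# Square up the model houses on the tipping tray

## Robot

A 6-joint arm with a two-finger parallel gripper is mounted at the origin on the work surface. World frame = base frame: x ahead of the robot, y to its left, z up, the work surface at z = 0. Lengths are in m, angles in rad, forces in N, time in s.
With the tool pointing down it reaches from about 0.3 to 0.775 m from the base axis. Payload 14.6 kg.
Tool frame: the origin (TCP) lies on the front face of the gripper's body, between the roots of the fingers; the fingertips stand 97 mm ahead of it and the grasp point (between the pads) lies 78 mm ahead of it; z points along the fingers, x is the direction in which the jaws open and shut, and the axes are right-handed (so a half turn about z gives the same grasp; the last joint's range is limited). The gripper opens to 94 mm and grips with 3 to 60 N. Pads are 16 mm wide; open, the fingers measure 119 mm over their backs; the gripper's body (75 mm by 177 mm) begins 78 mm behind the grasp point.
Start: joints at [-1.234, 0.3, 1.521, -0, 1.321, -0.067], TCP at [0.216, -0.506, 0.303] pointing down, gripper open.
Joint ranges: [-3.03, 3.03], [-0.79, 2.21], [0.23, 2.52], [-1.04, 4.18], [0, 3.07], [-2.55, 2.55]. Speed limits (rad/s): [2.22, 2.22, 2.57, 3.14, 3.14, 3.14].

## Interface

Orientations are given as [roll, pitch, yaw] about the fixed x, y, z axes, in that order (R = Rz(yaw) Ry(pitch) Rx(roll)).
In Python, from station import sensors, camera, ctrl gives the robot as it stands.
- The arm moves only by the tool move_arm, never from a script. Its argument "rows" is text: rows parted by semicolons, each of 6 numbers parted by spaces: the shift along the tool's x, y, z in mm, then the turn, a rotation vector about the tool's x, y, z in rad. In form: x y z wx wy wz; .... A call has 1 to 20 rows; each row shifts and turns the pose as measured when the row begins, along the tool's axes as they then stand; what a row does not reach is not made up. A row lasts 1/8 s, in which the tool goes at most 62.5 mm and 10.7 degrees, less where a joint would pass 70% of its speed; a pose out of reach is approached as far as the arm can. A call with a gripper value outside its range is refused whole. "grip" is the opening, from -1 (shut) to 1 (fully open), set as the call begins (left out, the last holds). The fingers move at their own pace and stop on an object; "newtons" is the grip in N (left out, the last holds). Time passes only in rows, so rows that do not move let the fingers close. It gives the time, the measured TCP pose, the force and the opening at its end, in the units of the state.
- sensors.get_obs(): the state, without advancing time (a new reading comes with each control period).
- camera(name): name is "scene" or "top"; returns a dict with "color" (400x640x3 uint8, blue, green, red), "z_map" (400x640 float32, m along the optical axis (not along the pixel's ray), 0 where there is no reading), "mtx" (3x3 intrinsics, pixels), "distortion" ([k1, k2, p1, p2, k3] as OpenCV has them; the pictures are not rectified), "position" and "attitude" of the camera in the world. Camera axes: x right, y down, z forward; pixel columns grow to the right and rows downward; lengths in m; the calibration is good to about 2 mm. A picture is of the moment at which its call begins.
- ctrl.hand_in(): hands the job in, once; it reports no verdict.
The state is a dict: "time_s": time; "qpos": joint angles; "joint_vel": joint speeds; "tau": joint torques, N m; "ee_pos": TCP position; "eef_rot": TCP orientation; "force": force on the tool from outside, world axes, zero at the start; "moment": the same for the moment, N m; "grip_width": finger opening in m.
Only numpy, scipy, OpenCV 4.12 (cv2) and the standard library are available. Lean on these libraries where they do the work, as an engineer would, in place of code of your own. Each camera call takes 0.05 s, during which the arm holds its last target.

## Task

Slide the guard door fully open, slide every model house flat across the loading board through the doorway onto the tipping tray (do not lift them), and slide the guard fully shut again. Then lift the tray's handle to tip the tray to 35 degrees, hold it there for two seconds so that the houses run down against the yellow fence, and bring it back fully level. Finish with the guard shut and each plaque flat and square with a short edge flush against the fence, putting right anything that got knocked; never tip with the guard open or beyond 45 degrees, leave the other things on the bench alone, and let go of everything.

Things in the scene. Friction and masses are not known exactly. Their poses are not given: they have to be found in the camera images.
- station: Squaring station, fixed. +y half: green loading board, y 4 to 326 mm, 190 mm wide, top at z 10 mm, 9 mm lips on 3 outer sides. -y half: tipping tray. Between, at y = 0, the guard's track. Origin: on the bench below the middle of the shut guard; x along the track to the yellow-fence side, away from the robot. Place and yaw vary. Board, tray, plaques: friction about 0.3.
- guard (a joint): Slide of the clear guard door with red top edge (176 mm along x, 6 mm thick, top edge 70 mm above the bench) between board and tray. 0 = fully shut, 0.15 m = fully open, moved along station -x towards the robot. About 2 N; stays where left. Open, the doorway is clear from station x -62 to +88 mm, with no sill, just a 2 mm step down to the tray.
- guard_tab (a point): Middle of the top face of the guard's red tab, to pinch from above: 16 mm (x) x 18 mm (y), 26 mm tall, on the guard's top edge. At station x = +60 mm, y = 0 when shut (minus the guard joint's value in x), 96 mm above the bench.
- tray (a joint): Tilt of the tray in rad: 0 = level on its stop, grows as the handle on the robot's side is lifted; limit 1.1. Hinge line along station y at station x = +90 mm, 8 mm above the bench, under the yellow fence. Stiff: stays at any angle where it is left. Lifting at the handle takes about 10 N, pushing down 3 to 5 N.
- tray_floor (a point): Centre of the tray floor's top, 180 mm (x) x 290 mm (y); level, it is at station (0, -150, 8) mm. Axes turn with the tray: x to the yellow fence, y to the guard, z up. Fence 20 mm high along y, inner face at x = +85 mm; 12 mm end wall, inner face y = -140 mm; 8 mm lip on the handle side, inner face x = -85 mm; open towards the guard.
- tray_handle (a point): Middle of the tray's black handle bar (round, 12 mm thick, 100 mm long along station y) on the robot's side: 215 mm from the hinge line towards the robot and 30 mm above the plane of the tray floor; turns with the tray. At station (-125, -150, 38) mm when level.
- house_pink: Model house (pink walls, dark grey roof) on a cardboard plaque 60 (x) x 52 (y) x 6 mm. House in the middle, 30 (x) x 36 (y) mm: straight walls up to 38 mm above the plaque's underside, gable roof, ridge along y, to 51, chimney to 57. Origin: centre of the underside, z up. About 0.12 kg. The 52 mm edges face +x and -x. Starts on the board, within 15 degrees of station x; may be absent.
- house_white: Model house (white walls, terracotta roof) on a cardboard plaque 60 (x) x 52 (y) x 6 mm. House in the middle, 30 (x) x 36 (y) mm: straight walls up to 38 mm above the plaque's underside, gable roof, ridge along y, to 51, chimney to 57. Origin: centre of the underside, z up. About 0.12 kg. The 52 mm edges face +x and -x. Starts on the board, within 15 degrees of station x; may be absent.
- house_brown: Model house (brown walls, dark brown roof) on a cardboard plaque 60 (x) x 52 (y) x 6 mm. House in the middle, 30 (x) x 36 (y) mm: straight walls up to 38 mm above the plaque's underside, gable roof, ridge along y, to 51, chimney to 57. Origin: centre of the underside, z up. About 0.12 kg. The 52 mm edges face +x and -x. Starts on the board, within 15 degrees of station x; may be absent.
- house_blue: Model house (blue-grey walls, red roof) on a cardboard plaque 60 (x) x 52 (y) x 6 mm. House in the middle, 30 (x) x 36 (y) mm: straight walls up to 38 mm above the plaque's underside, gable roof, ridge along y, to 51, chimney to 57. Origin: centre of the underside, z up. About 0.12 kg. The 52 mm edges face +x and -x. Starts on the board, within 15 degrees of station x; may be absent.
- tape: Bystander, loose, to be left alone: roll of masking tape lying flat, 72 mm across, 22 mm high. Origin under its middle.
- pot: Bystander, loose, to be left alone: white open paste pot, 68 mm across, 60 mm high. Origin under its middle.
- glue: Bystander, loose, to be left alone: white glue bottle with orange cap, 48 mm across, 120 mm high. Origin under its middle.
- tin: Bystander, loose, to be left alone: paint can, 64 mm across, 75 mm high. Origin under its middle.
- brush: Bystander, loose, to be left alone: paste brush lying flat. Origin under its middle.
- ruler: Bystander, loose, to be left alone: steel ruler lying flat, 30 x 300 x 5 mm. Origin under its middle.
- carton: Bystander, loose, to be left alone: closed cardboard box 110 x 130 x 45 mm. Origin under its middle.

How it is judged:
On the way, in this order (a step that is already met when the one before it is completed fails the run):
1. the guard is slid open (value of joint guard above 0.135 m), for 0.2 s.
2. every house stands on the tray (y of house_pink in the frame of tray_floor between -0.15 and 0.121 m and x of house_pink in the frame of tray_floor between -0.08 and 0.08 m and z of house_pink in the frame of tray_floor between -0.008 and 0.012 m and y of house_white in the frame of tray_floor between -0.15 and 0.121 m and x of house_white in the frame of tray_floor between -0.08 and 0.08 m and z of house_white in the frame of tray_floor between -0.008 and 0.012 m and y of house_brown in the frame of tray_floor between -0.15 and 0.121 m and x of house_brown in the frame of tray_floor between -0.08 and 0.08 m and z of house_brown in the frame of tray_floor between -0.008 and 0.012 m and y of house_blue in the frame of tray_floor between -0.15 and 0.121 m and x of house_blue in the frame of tray_floor between -0.08 and 0.08 m and z of house_blue in the frame of tray_floor between -0.008 and 0.012 m), for 0.3 s.
3. the guard is fully shut again (value of joint guard below 0.006 m), for 0.2 s.
4. the tray is held tipped at 35 degrees (give or take 6) for a second and a half (value of joint tray between 0.506 and 0.716 rad and value of joint guard below 0.012 m), for 1.5 s.
5. the tray is level again (value of joint tray below 0.02 rad), for 0.2 s.
At the end, for the whole second after the job is handed in: The guard is shut (within 10 mm), the tray is level (within 0.02 rad), and every house present rests flat and still on the tray, square to the fence within 0.08 rad, its plaque's short edge within 5 mm of the yellow fence (all of step 2 and value of joint guard below 0.01 m and value of joint tray below 0.02 rad and x of each of house_pink, house_white, house_brown, house_blue in the frame of tray_floor above 0.05 m and angle between the x axis of each of house_pink, house_white, house_brown, house_blue and the x axis of tray_floor, either way round below 0.08 rad and angle between each of house_pink, house_white, house_brown, house_blue's own z axis and vertical below 0.08 rad and linear speed of each of house_pink, house_white, house_brown, house_blue below 0.02 m/s); the robot touches nothing.
It fails at once if a house is lifted clear of the surface (30 mm or more) instead of slid (value of joint tray below 0.03 rad and z of any of house_pink, house_white, house_brown, house_blue in the frame of station above 0.04 m).
It fails at once if the tray is tipped while the guard stands open (value of joint tray above 0.2 rad and value of joint guard above 0.03 m).
It fails at once if the tray is tipped far beyond 45 degrees (value of joint tray above 0.87 rad).
It fails at once if a bystander is pushed away or knocked over (distance of any of tape, pot, glue, tin, brush, ruler, carton from where it was at the start of the episode above 0.04 m or angle between any of pot, glue, tin's own z axis and vertical above 0.6 rad).
Of house_pink, house_white, house_brown, house_blue only 3 to 4 are there at a start; the rules pass over those that are not, and their reading is None.
At some moment in a run one of house_pink, house_white, house_brown, house_blue may be knocked a few centimetres aside while the robot is not near it.
Once in a run the grip may slacken for a moment while it holds something.
It also fails if it takes over 210 s, if anything falls off the work surface, if the arm or the gripper's body presses on something with over 40 N, if the wrist force passes 120 N, or if a joint passes its speed limit or range.

## Working session

There is one attempt and no reset: what is moved stays moved. The work goes in short steps, Python scripts to look and compute and a tool call to move; the robot and the scene stay as the last step left them, time stands still between calls to the robot, and variables do not carry over. Pictures are saved under pics/ and viewed, and the job is handed in when it is done.

Besides the shell and the picture viewer there is one more tool, called after "Request:" by a JSON object that holds its "method" and its "body", one argument or row to a line. move_arm: Moves the arm, as the interface text tells. Its arguments: {"type":"object","properties":{"rows":{"type":"string"},"grip":{"type":"number"},"newtons":{"type":"number"}},"required":["rows"]}

```bash
ls; mkdir -p pics; cat > h.py <<'E'
import numpy as np,cv2
from scipy.spatial.transform import Rotation as R
from station import sensors,camera,ctrl
def cam(n):
    c=camera(n); return c
def rot(c):
    a=np.array(c['attitude']); 
    return R.from_euler('xyz',a).as_matrix() if a.shape==(3,) else (a if a.shape==(3,3) else None)
def px(c,u,v,z=None,depth=None):
    p=cv2.undistortPoints(np.array([[[u,v]]],float),np.array(c['mtx']),np.array(c['distortion']))[0,0]
    d=rot(c)@np.array([p[0],p[1],1.]);o=np.array(c['position'])
    if z is not None: return o+d*(z-o[2])/d[2]
    if depth is None: depth=c['z_map'][int(round(v)),int(round(u))]
    return o+d*depth
def save(c,name,crop=None,s=1):
    im=c['color']
    if crop: x0,y0,x1,y1=crop; im=im[y0:y1,x0:x1]
    cv2.imwrite('pics/'+name,cv2.resize(im,None,fx=s,fy=s,interpolation=cv2.INTER_CUBIC))
E
python3 - <<'E'
from h import *
print(sensors.get_obs())
for n in ('scene','top'):
    c=cam(n);print(n,c['mtx'],c['distortion'],c['position'],c['attitude']);save(c,n+'0.png')
E
```

```text
pics
{'time_s': 0.0, 'qpos': array([-1.23361274e+00,  3.00501580e-01,  1.52162443e+00,  2.26558709e-05,
        1.32070833e+00, -6.66161815e-02]), 'joint_vel': array([ 0.00187031,  0.00084253, -0.00234319,  0.00093069,  0.0001424 ,
        0.00051443]), 'tau': array([ 7.60512776e-04, -5.31803691e+01, -3.52737594e+01,  7.08687399e-02,
        2.43821391e-02, -4.68376936e-05]), 'ee_pos': array([ 0.21604186, -0.5056146 ,  0.30205121]), 'eef_rot': array([-3.14148810e+00,  1.23746652e-03, -1.16700212e+00]), 'force': array([0.21209915, 0.80313782, 0.23251268]), 'moment': array([-0.00340375,  0.04316567, -0.06100253]), 'grip_width': 0.09402466751371555}
scene [[398.9242985    0.         326.76675291]
 [  0.         398.9242985  203.56283809]
 [  0.           0.           1.        ]] [0.02403894 0.         0.         0.         0.        ] [1.27241541 0.40805387 0.96839854] [-2.39860281 -0.01362864  2.11870702]
top [[468.13134189   0.         317.52849421]
 [  0.         468.13134189 196.523504  ]
 [  0.           0.           1.        ]] [-0.13029149  0.          0.          0.          0.        ] [ 0.37996678 -0.00231499  1.40072834] [-2.99548104  0.01290312 -1.55859835]
```

View pics/scene0.png

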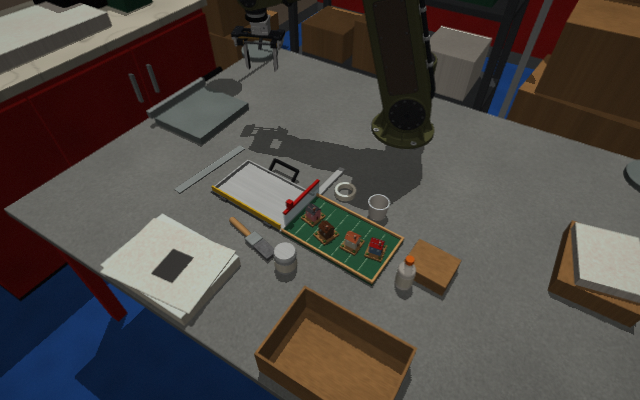

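View pics/top0.png

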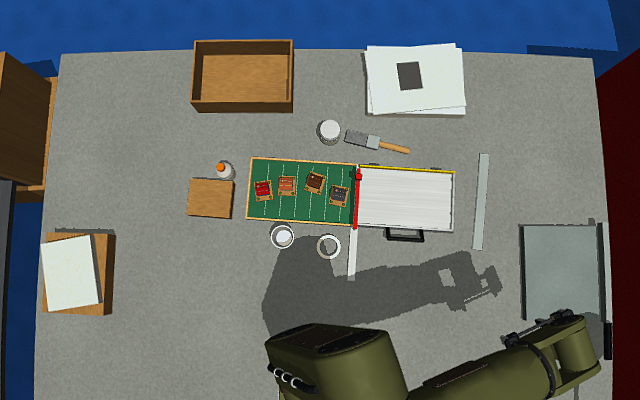

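Four houses are on the board (top view: about (263,190), (287,185), (315,183) and (339,195)), with the guard shut at column 357 and the tray to its right. I'll enlarge this.

```bash
python3 - <<'E'
from h import *
c=cam('top');save(c,'top1.png',(240,145,370,245),6)
save(c,'top2.png',(345,145,475,245),6)
E
```

```text
(no output)
```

View pics/top1.png

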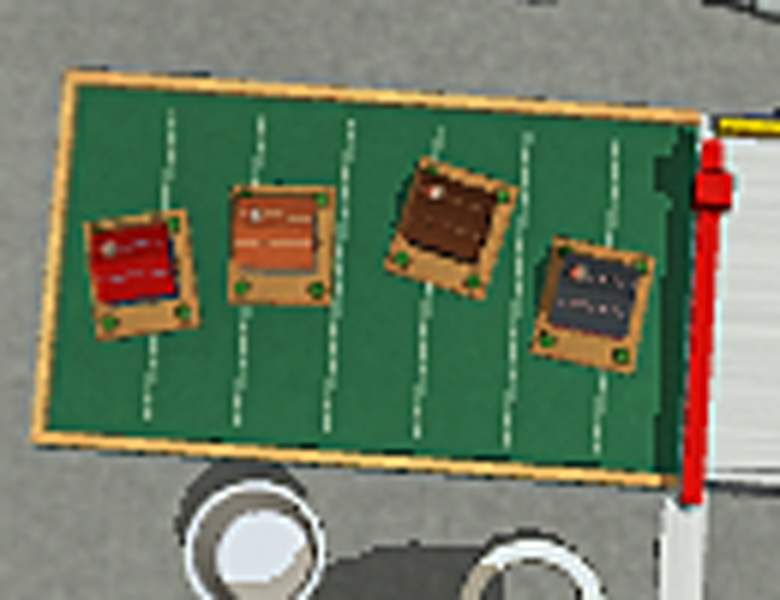

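View pics/top2.png

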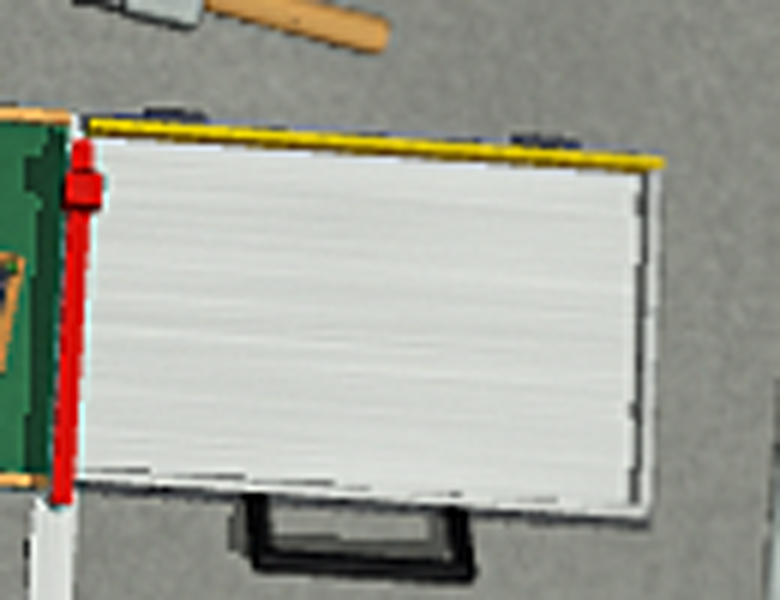

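```bash
cat >> h.py <<'E'
def cp(c,x,y,z,ox=240,oy=145,s=6): return px(c,(x+.5)/s-.5+ox,(y+.5)/s-.5+oy,z)
E
python3 - <<'E'
from h import *
c=cam('top')
for n,x,y,z in [('boardTL',66,71,.019),('boardBL',33,443,.019),('boardTRo',700,113,.019),('boardBRo',672,487,.019),('tab',713,188,.096),('guardtop',712,140,.07),('guardbot',692,503,.07)]:
    print(n,cp(c,x,y,z).round(4))
for n,x,y,z in [('fenceL',88,120,.028),('fenceR',664,158,.028),('fenceinR',652,172,.008),('handL',268,570,.044),('handR',462,576,.044)]:
    print(n,cp(c,x,y,z,345).round(4))
E
```

```text
boardTL [0.7042 0.2229 0.019 ]
boardBL [0.5149 0.233  0.019 ]
boardTRo [ 0.6852 -0.0976  0.019 ]
boardBRo [ 0.4968 -0.0838  0.019 ]
tab [ 0.632  -0.0984  0.096 ]
guardtop [ 0.6607 -0.0999  0.07  ]
guardbot [ 0.4849 -0.0903  0.07  ]
fenceL [ 0.6798 -0.1059  0.028 ]
fenceR [ 0.664  -0.3961  0.028 ]
fenceinR [ 0.6608 -0.3954  0.008 ]
handL [ 0.4555 -0.1917  0.044 ]
handR [ 0.4532 -0.2861  0.044 ]
```

```bash
cat > geo.py <<'E'
from h import *
try:
    S=np.load('S.npy')
except Exception: S=None
def Rm(a): return np.array([[np.cos(a),-np.sin(a)],[np.sin(a),np.cos(a)]])
def w2s(p): return Rm(-S[2])@(np.array(p)[:2]-S[:2])
def s2w(p): return Rm(S[2])@np.array(p)[:2]+S[:2]
def cpose(c,corners,z,ox=240,oy=145,s=6):
    # corners: TL,TR,BR,BL image order
    P=np.array([w2s(cp(c,x,y,z,ox,oy,s)) for x,y in corners]); m=P.mean(0)
    d=(P[0]+P[1]-P[2]-P[3]); e=(P[0]+P[3]-P[1]-P[2])
    a=np.arctan2(d[1],d[0]); b=np.arctan2(-e[0],e[1])
    return (m*1000).round(1),round((a+b)/2,3),(np.linalg.norm(d)*500).round(1),(np.linalg.norm(e)*500).round(1)
E
python3 - <<'E'
from h import *
import geo
from scipy.optimize import least_squares
c=cam('top')
pts=[(95,326,66,71,.019),(-95,326,33,443,.019),(60,0,713,188,.096),(88,0,712,140,.07),(-88,0,692,503,.07)]
W=np.array([cp(c,p[2],p[3],p[4])[:2] for p in pts]);Q=np.array([p[:2] for p in pts])/1000
f=lambda s:((geo.Rm(s[2])@Q.T).T+s[:2]-W).ravel()
r=least_squares(f,[.57,-.1,-.05]);print(r.x,(f(r.x)*1000).reshape(-1,2).round(1));np.save('S.npy',r.x);geo.S=r.x
for n,z,w in [('blue',.016,[(84,222),(185,210),(200,325),(97,340)]),('white',.016,[(230,186),(335,186),(332,305),(228,302)]),('brown',.016,[(424,158),(518,187),(484,299),(386,267)]),('pink',.016,[(554,238),(655,257),(633,373),(531,353)])]:
    print(n,geo.cpose(c,w,z))
print('fenceR',geo.w2s(cp(c,664,158,.028,345)), 'hand',geo.w2s(cp(c,268,565,.044,345)),geo.w2s(cp(c,462,570,.044,345)),'handle w',geo.s2w((-.125,-.15)),'tab',geo.s2w((.06,0)))
for n,u,v,z in [('tape',329,246,.022),('pot',283,237,.06),('tin',330,129,.075),('brush',350,133,.01)]: print(n,geo.w2s(px(c,u,v,z)))
E
```

```text
[ 0.57431966 -0.09504845 -0.10055625] [[-2.6 -3.2]
 [-2.4  5.8]
 [ 2.  -2.7]
 [ 1.2 -4. ]
 [ 1.8  4.1]]
blue (array([ -1.4, 278. ]), np.float64(0.246), np.float64(59.7), np.float64(51.7))
white (array([ 21.2, 210.1]), np.float64(0.099), np.float64(59.7), np.float64(52.5))
brown (array([ 39.3, 125.5]), np.float64(-0.199), np.float64(59.0), np.float64(50.6))
pink (array([ 8. , 51.6]), np.float64(-0.083), np.float64(59.3), np.float64(51.5))
fenceR [ 0.11946586 -0.29056604] hand [-0.10613372 -0.10784679] [-0.09840719 -0.20196574] handle w [ 0.43489307 -0.23174236] tab [ 0.63401657 -0.10107166]
tape [-0.14518327  0.06328211]
pot [-0.13602999  0.19731956]
tin [0.19216561 0.09787551]
brush [0.20563687 0.03668659]
```

```bash
python3 - <<'E'
from h import *
for n in ('top','scene'):
  c=cam(n)
  L=[(140,140),(140,260),(270,100),(460,300),(500,180),(400,200),(410,200),(357,200),(357,215),(360,176)] if n=='top' else [(300,150),(150,200),(250,290),(480,300),(300,195),(311,190),(260,185)]
  for u,v in L: print(n,u,v,px(c,u,v).round(4))
E
```

```text
top 140 140 [0.7604 0.5816 0.0017]
top 140 260 [0.3849 0.5545 0.0055]
top 270 100 [0.8558 0.1595 0.0971]
top 460 300 [ 2.793e-01 -4.090e-01  4.000e-04]
top 500 180 [ 0.644  -0.5463 -0.0038]
top 400 200 [ 0.5763 -0.2297  0.011 ]
top 410 200 [ 0.5778 -0.2616  0.0021]
top 357 200 [ 0.5665 -0.0961  0.0715]
top 357 215 [ 0.5234 -0.0962  0.0699]
top 360 176 [ 0.6313 -0.1027  0.0987]
scene 300 150 [ 0.3301 -0.2689  0.0036]
scene 150 200 [ 8.009e-01 -5.438e-01 -1.000e-04]
scene 250 290 [ 0.893  -0.0536  0.0025]
scene 480 300 [ 0.588   0.4911 -0.    ]
scene 300 195 [ 0.5761 -0.1001  0.0715]
scene 311 190 [ 0.5264 -0.0918  0.0553]
scene 260 185 [ 0.56   -0.2775  0.008 ]
```

```bash
python3 - <<'E'
from h import *
import geo
from scipy.optimize import least_squares
c=cam('top')
pts=[(95,326,66,71,.019,0),(-95,326,33,443,.019,0),(60,0,713,188,.096,1),(88,0,712,140,.07,1),(-88,0,692,503,.07,1)]
P=[(95,326,*cp(c,66,71,.019)[:2],0),(-95,326,*cp(c,33,443,.019)[:2],0),(60,0,*cp(c,713,188,.096)[:2],1),(88,0,*cp(c,712,140,.07)[:2],1),(-88,0,*cp(c,692,503,.07)[:2],1),
(85,-290,*cp(c,652,172,.010,345)[:2],0),(-125,-150,*cp(c,367,563,.044,345)[:2],0)]
P=np.array(P)
def f(s):
    q=P[:,:2]/1000; q=q-np.outer(P[:,4]*s[3],[1,0])
    return ((geo.Rm(s[2])@q.T).T+s[:2]-P[:,2:4]).ravel()
r=least_squares(f,[.57,-.1,-.05,0]);print(r.x,(f(r.x)*1000).reshape(-1,2).round(1));np.save('S.npy',r.x[:3]);geo.S=r.x[:3]
for n,z,w in [('blue',.016,[(84,222),(185,210),(200,325),(97,340)]),('white',.016,[(230,186),(335,186),(332,305),(228,302)]),('brown',.016,[(424,158),(518,187),(484,299),(386,267)]),('pink',.016,[(554,238),(655,257),(633,373),(531,353)])]:
    print(n,geo.cpose(c,w,z))
print('handle w',geo.s2w((-.125,-.15)),'tab',geo.s2w((.06-r.x[3],0)), 'fenceLR',geo.w2s(cp(c,88,120,.028,345)),geo.w2s(cp(c,664,158,.028,345)),geo.w2s(cp(c,650,510,.016,345)))
for n,u,v,z in [('tape',329,246,.022),('pot',283,237,.06),('tin',330,129,.075),('brush',350,133,.01)]: print(n,geo.w2s(px(c,u,v,z)),px(c,u,v,z))
E
```

```text
[ 0.59177327 -0.09728098 -0.05546305  0.0192885 ] [[ 0.5  0. ]
 [ 0.1  0.4]
 [ 0.4 -1.2]
 [-0.3 -1.2]
 [-0.3 -1. ]
 [ 0.2  3.3]
 [-0.6 -0.3]]
blue (array([ -6.4, 279.1]), np.float64(0.201), np.float64(59.7), np.float64(51.7))
white (array([ 13.1, 210.2]), np.float64(0.054), np.float64(59.7), np.float64(52.5))
brown (array([ 27.3, 124.9]), np.float64(-0.244), np.float64(59.0), np.float64(50.6))
pink (array([-7.2, 52.4]), np.float64(-0.128), np.float64(59.3), np.float64(51.5))
handle w [ 0.45865029 -0.240121  ] tab [ 0.63242217 -0.09953781] fenceLR [ 0.08832993 -0.00377696] [ 0.08869577 -0.29439438] [-0.08753793 -0.29509567]
tape [-0.15973359  0.07102391] [ 0.43622248 -0.01751151  0.022     ]
pot [-0.14454749  0.20451249] [0.45878513 0.11492997 0.06      ]
tin [0.17883176 0.09037516] [ 0.77533996 -0.01695826  0.075     ]
brush [0.18953106 0.02864118] [ 0.78260061 -0.07919042  0.01      ]
```

Request:
{"method": "move_arm", "body": {
  "rows": "0 0 0 0 0 -0.185;0 0 0 0 0 -0.185;0 0 0 0 0 -0.185;0 0 0 0 0 -0.185;0 0 0 0 0 -0.185;0 0 0 0 0 -0.185",
  "grip": -0.2,
  "newtons": 15
}}

```text
time_s: 1.15
ee_pos: [0.2161, -0.5057, 0.3024]
eef_rot: [-3.141, 0.0, -0.038]
force: [0.2, -0.5, 0.6]
grip_width: 0.0386
```

```bash
cat > go.py <<'E'
import sys
from geo import *
# args: station x y (mm), TCP z mm, station-relative yaw
def go(x,y,z,yaw=0.):
    o=sensors.get_obs(); Rt=R.from_euler('xyz',o['eef_rot'])
    w=s2w((x/1000,y/1000)); t=np.array([w[0],w[1],z/1000])
    Rd=R.from_euler('xyz',[np.pi,0,S[2]+yaw])
    d=Rt.inv().apply(t-o['ee_pos'])*1000; rv=(Rt.inv()*Rd).as_rotvec()
    s=w2s(o['ee_pos'])*1000
    print('t',round(o['time_s'],2),'st now',s.round(1),(o['ee_pos'][2]*1000).round(1),'yaw',round((o['eef_rot'][2]-S[2]),3),'grip',round(o['grip_width']*1000,1),'F',o['force'].round(1))
    print('delta',d.round(1),'rot',rv.round(3))
if __name__=='__main__': go(*map(float,sys.argv[1:]))
E
python3 go.py 41 0 230
```

```text
t 1.15 st now [-352.5 -428.6] 302.4 yaw 0.017 grip 38.6 F [ 0.2 -0.5  0.6]
delta [ 400.8 -421.7   72.5] rot [-0.     0.     0.017]
```

Request:
{"method": "move_arm", "body": {
  "rows": "0 0 0 0 0 0.017;34 -35 6 0 0 0;34 -35 6 0 0 0;34 -35 6 0 0 0;34 -35 6 0 0 0;34 -35 6 0 0 0;34 -35 6 0 0 0;34 -35 6 0 0 0;34 -35 6 0 0 0;34 -35 6 0 0 0;34 -35 6 0 0 0;34 -35 6 0 0 0;27 -36 6 0 0 0;0 0 0 0 0 0"
}}

```text
time_s: 2.9
ee_pos: [0.6676, -0.1105, 0.2276]
eef_rot: [3.14, -0.001, -0.14]
force: [-0.9, 0.0, 0.4]
grip_width: 0.0377
```

```bash
python3 go.py 41 0 175
```

```text
t 2.9 st now [76.4 -9. ] 227.6 yaw -0.085 grip 37.7 F [-0.9  0.   0.4]
delta [-36.1  -6.   52.6] rot [ 0.001 -0.001 -0.085]
```

Request:
{"method": "move_arm", "body": {
  "rows": "0 0 0 0 0 -0.085;-18 -3 0 0 0 0;-18 -4.5 0 0 0 0;0 0 0 0 0 0"
}}

```text
time_s: 3.4
ee_pos: [0.63, -0.1028, 0.2275]
eef_rot: [3.14, 0.0, -0.071]
force: [-1.0, -0.9, 0.4]
grip_width: 0.0374
```

```bash
python3 go.py 41 0 175; python3 - <<'E'
from h import *
c=cam('top');save(c,'t3.png',(300,130,400,230),6)
c=cam('scene');save(c,'s3.png',(250,130,370,230),6)
E
```

```text
t 3.4 st now [38.4 -3.4] 227.5 yaw -0.016 grip 37.4 F [-1.  -0.9  0.4]
delta [ 2.5 -3.5 52.4] rot [ 0.002  0.    -0.016]
```

View pics/s3.png

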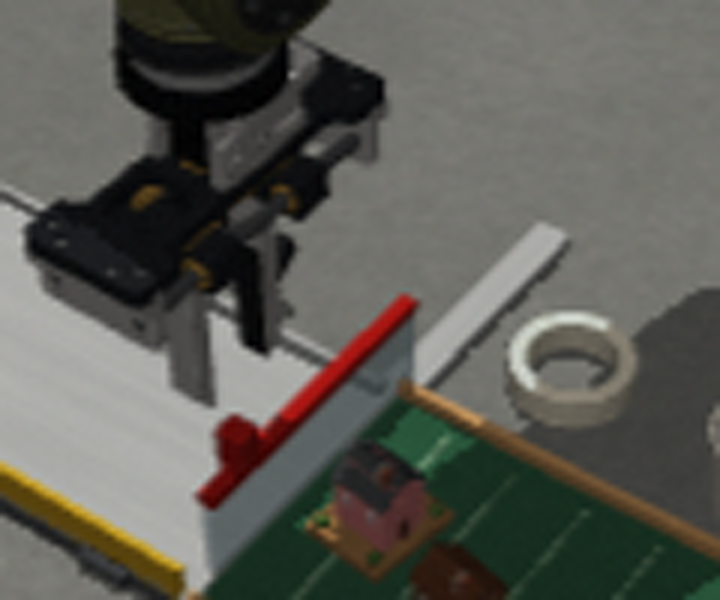

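The jaws are above the red tab at about (235,440) in the crop and aligned along the guard. I'll go down and pinch.

Request:
{"method": "move_arm", "body": {
  "rows": "2.5 -3.5 17 0 0 -0.016;0 0 17 0 0 0;0 0 18 0 0 0;0 0 0 0 0 0"
}}

```text
time_s: 4.0
ee_pos: [0.6341, -0.1, 0.1695]
eef_rot: [3.14, 0.002, -0.055]
force: [0.1, 0.4, 0.7]
grip_width: 0.0376
```

Request:
{"method": "move_arm", "body": {
  "rows": "0 0 0 0 0 0;0 0 0 0 0 0;0 0 0 0 0 0;0 0 0 0 0 0",
  "grip": -1,
  "newtons": 20
}}

```text
time_s: 4.5
ee_pos: [0.6343, -0.1001, 0.1702]
eef_rot: [3.14, 0.001, -0.055]
force: [0.8, 0.1, -3.8]
grip_width: 0.0159
```

```bash
python3 go.py -90 0 175
```

```text
t 4.5 st now [42.7 -0.4] 170.2 yaw -0.0 grip 15.9 F [ 0.8  0.1 -3.8]
delta [-132.7   -0.4   -4.6] rot [ 0.001  0.001 -0.   ]
```

Request:
{"method": "move_arm", "body": {
  "rows": "-15 0 0 0 0 0;-15 0 0 0 0 0;-15 0 0 0 0 0;-15 0 0 0 0 0;-15 0 0 0 0 0;-15 0 0 0 0 0;-15 0 0 0 0 0;-15 0 0 0 0 0;-8 0 0 0 0 0;0 0 0 0 0 0"
}}

```text
time_s: 5.75
ee_pos: [0.5031, -0.0925, 0.1702]
eef_rot: [3.14, -0.002, -0.056]
force: [-2.6, -0.3, -4.6]
grip_width: 0.0159
```

```bash
python3 go.py -90 0 175
```

```text
t 5.75 st now [-88.8  -0.2] 170.2 yaw -0.0 grip 15.9 F [-2.6 -0.3 -4.6]
delta [-1.2 -0.2 -4.8] rot [ 0.001 -0.002 -0.   ]
```

Nearly at the stop. I'll nudge it, release and rise.

Request:
{"method": "move_arm", "body": {
  "rows": "-3 0 0 0 0 0;0 0 0 0 0 0"
}}

```text
time_s: 6.0
ee_pos: [0.5013, -0.0925, 0.1702]
eef_rot: [3.14, -0.005, -0.056]
force: [-1.1, -0.4, -4.6]
grip_width: 0.0159
```

Request:
{"method": "move_arm", "body": {
  "rows": "0 0 0 0 0 0;0 0 0 0 0 0;0 0 -20 0 0 0;0 0 -30 0 0 0;0 0 -30 0 0 0;0 0 0 0 0 0",
  "grip": 0.1
}}

```text
time_s: 6.75
ee_pos: [0.5019, -0.0925, 0.254]
eef_rot: [3.139, -0.008, -0.056]
force: [-0.2, -0.1, -0.7]
grip_width: 0.0516
```

```bash
python3 go.py -7 52 200 -0.128; python3 - <<'E'
from h import *
c=cam('top');save(c,'t4.png',(240,145,370,245),6)
E
```

```text
t 6.75 st now [-90.   -0.2] 254.0 yaw -0.0 grip 51.6 F [-0.2 -0.1 -0.7]
delta [ 82.6 -52.3  54.5] rot [ 0.002 -0.008  0.128]
```

View pics/t4.png

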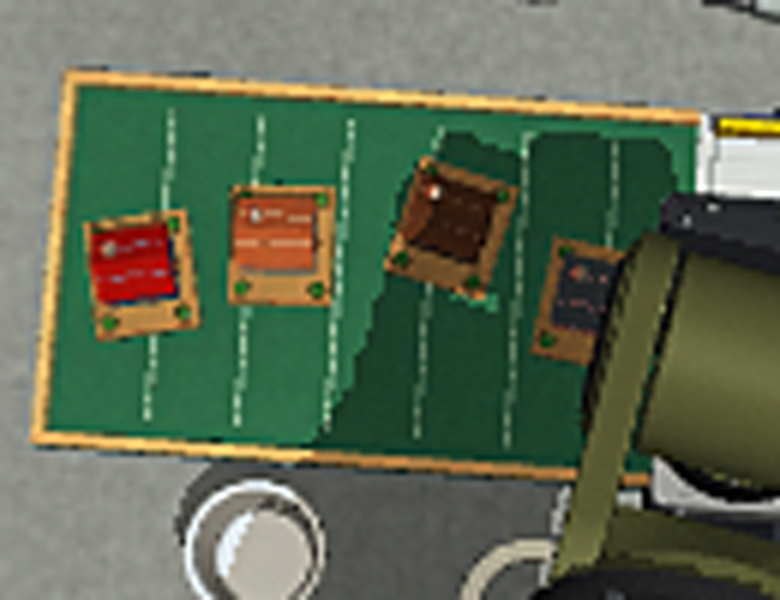

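Request:
{"method": "move_arm", "body": {
  "rows": "28 -17 0 -0 -0.008 0.07;28 -17 5 0 0 0.058;28 -17 15 0 0 0;0 0 15 0 0 0;0 0 0 0 0 0"
}}

```text
time_s: 7.42
ee_pos: [0.5915, -0.0511, 0.21]
eef_rot: [3.139, 0.01, -0.189]
force: [0.1, -0.1, -0.6]
grip_width: 0.0514
```

```bash
python3 go.py -7 52 121 -0.128
```

```text
t 7.42 st now [-2.8 46.1] 210.0 yaw -0.133 grip 51.4 F [ 0.1 -0.1 -0.6]
delta [-4.  -5.5 89.1] rot [ 0.002  0.01  -0.005]
```

Request:
{"method": "move_arm", "body": {
  "rows": "-4 -5.5 15 0 0.01 -0.005;0 0 25 0 0 0;0 0 25 0 0 0;0 0 20 0 0 0;0 0 0 0 0 0"
}}

```text
time_s: 8.05
ee_pos: [0.5858, -0.0472, 0.1247]
eef_rot: [3.139, -0.002, -0.186]
force: [-0.7, 0.6, 0.3]
grip_width: 0.0518
```

```bash
python3 go.py -7 52 121 -0.128
```

```text
t 8.05 st now [-8.8 49.7] 124.7 yaw -0.13 grip 51.8 F [-0.7  0.6  0.3]
delta [ 1.5 -2.5  3.7] rot [ 0.002 -0.002 -0.002]
```

Request:
{"method": "move_arm", "body": {
  "rows": "1.5 -2.5 3 0 0 0;0 0 0 0 0 0"
}}

```text
time_s: 8.3
ee_pos: [0.5881, -0.0453, 0.1236]
eef_rot: [3.139, -0.004, -0.186]
force: [1.0, -0.8, -0.1]
grip_width: 0.0516
```

Request:
{"method": "move_arm", "body": {
  "rows": "0 0 0 0 0 0;0 0 0 0 0 0;0 0 0 0 0 0;0 0 0 0 0 0",
  "grip": -1,
  "newtons": 10
}}

```text
time_s: 8.8
ee_pos: [0.5884, -0.0453, 0.1248]
eef_rot: [3.139, -0.006, -0.186]
force: [0.4, 0.1, -1.5]
grip_width: 0.0299
```

```bash
python3 go.py 40 -255 121 0
```

```text
t 8.8 st now [-6.3 51.7] 124.8 yaw -0.131 grip 29.9 F [ 0.4  0.1 -1.5]
delta [ 85.8 298.1   5. ] rot [ 0.003 -0.006 -0.131]
```

Request:
{"method": "move_arm", "body": {
  "rows": "0 0 0 0 0.006 -0.131;4 25 0 0 0 0;4 25 0 0 0 0;4 25 0 0 0 0;4 25 0 0 0 0;4 25 0 0 0 0;4 25 0 0 0 0;0 0 0 0 0 0"
}}

```text
time_s: 9.8
ee_pos: [0.605, -0.2008, 0.1248]
eef_rot: [3.139, -0.01, -0.049]
force: [0.1, -0.5, -1.5]
grip_width: 0.0298
```

```bash
python3 go.py 40 -255 121 0
```

```text
t 9.8 st now [  18.9 -102.6] 124.8 yaw 0.006 grip 29.8 F [ 0.1 -0.5 -1.5]
delta [ 20.1 152.5   4.4] rot [ 0.003 -0.01   0.006]
```

Request:
{"method": "move_arm", "body": {
  "rows": "3.5 25 0.5 0 -0.01 0.006;3.5 25 0.5 0 0 0;3.5 25 0.5 0 0 0;3.5 25 0.5 0 0 0;3.5 25 0.5 0 0 0;2.5 25 0.5 0 0 0;0 0 0 0 0 0"
}}

```text
time_s: 10.68
ee_pos: [0.6189, -0.3516, 0.1229]
eef_rot: [3.14, -0.0, -0.051]
force: [0.2, -0.9, -0.6]
grip_width: 0.0298
```

```bash
python3 go.py 40 -255 121 0
```

```text
t 10.68 st now [  41.2 -252.4] 122.9 yaw 0.004 grip 29.8 F [ 0.2 -0.9 -0.6]
delta [-1.2  2.6  1.9] rot [ 0.002 -0.     0.004]
```

Request:
{"method": "move_arm", "body": {
  "rows": "0 2.5 0 0 0 0.004;0 0 0 0 0 0"
}}

```text
time_s: 10.92
ee_pos: [0.6191, -0.352, 0.1229]
eef_rot: [3.14, -0.0, -0.054]
force: [-0.3, -1.4, 0.3]
grip_width: 0.0297
```

Request:
{"method": "move_arm", "body": {
  "rows": "0 0 0 0 0 0;0 0 0 0 0 0;0 0 0 0 0 0;0 0 -20 0 0 0;0 0 -35 0 0 0;0 0 -35 0 0 0;0 0 0 0 0 0",
  "grip": 0
}}

```text
time_s: 11.8
ee_pos: [0.6196, -0.3505, 0.2203]
eef_rot: [3.14, -0.002, -0.053]
force: [-0.4, -0.2, 0.3]
grip_width: 0.047
```

```bash
python3 go.py 27 125 200 -0.244; python3 - <<'E'
from h import *
c=cam('top');save(c,'t5.png',(240,140,480,250),3.3)
E
```

```text
t 11.8 st now [  41.8 -251.3] 220.3 yaw 0.003 grip 47.0 F [-0.4 -0.2  0.3]
delta [ -13.8 -376.4   19.5] rot [ 0.002 -0.002  0.247]
```

View pics/t5.png

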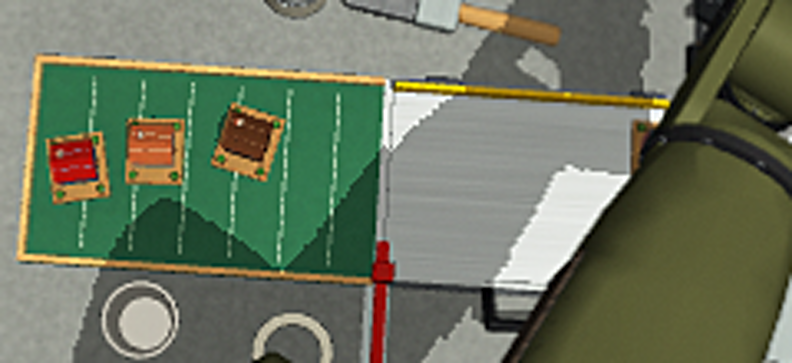

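Brown, white and blue are where they were; the pink plaque shows at about (640,145), partly behind the arm. Next is brown.

Request:
{"method": "move_arm", "body": {
  "rows": "-2 -40 2 0 0 0;-2 -40 2 0 0 0;-2 -40 2 0 0 0;-2 -40 2 0 0 0;-2 -40 2 0 0 0;-2 -40 2 0 0 0;-2 -40 2 0 0 0;0 -40 2 0 0 0;0 -30 2 0 0 0;0 0 0 0 0 0.12;0 0 0 0 0 0.12"
}}

```text
time_s: 13.22
ee_pos: [0.6199, 0.0119, 0.1928]
eef_rot: [3.14, 0.014, -0.3]
force: [0.0, 0.2, 0.6]
grip_width: 0.0469
```

```bash
python3 go.py 27 125 121 -0.244
```

```text
t 13.22 st now [ 22.  110.6] 192.8 yaw -0.244 grip 46.9 F [0.  0.2 0.6]
delta [  2.3 -15.3  71.8] rot [ 0.002  0.014 -0.   ]
```

Request:
{"method": "move_arm", "body": {
  "rows": "2 -15 10 0 0.014 0;0 0 20 0 0 0;0 0 20 0 0 0;0 0 18 0 0 0;0 0 0 0 0 0"
}}

```text
time_s: 13.85
ee_pos: [0.6259, 0.0288, 0.1184]
eef_rot: [3.139, 0.002, -0.288]
force: [-0.1, 0.2, 0.6]
grip_width: 0.0469
```

```bash
python3 go.py 27 125 122 -0.244
```

```text
t 13.85 st now [ 27.1 127.8] 118.4 yaw -0.233 grip 46.9 F [-0.1  0.2  0.6]
delta [ 0.6  2.8 -3.6] rot [0.003 0.002 0.011]
```

Request:
{"method": "move_arm", "body": {
  "rows": "0.5 3 -4 0 0 0.01;0 0 0 0 0 0"
}}

```text
time_s: 14.1
ee_pos: [0.626, 0.0258, 0.1237]
eef_rot: [3.139, 0.0, -0.298]
force: [-0.1, -1.1, -0.2]
grip_width: 0.047
```

Request:
{"method": "move_arm", "body": {
  "rows": "0 0 0 0 0 0;0 0 0 0 0 0;0 0 0 0 0 0;0 0 0 0 0 -0.12;0 0 0 0 0 -0.12;0 0 0 0 0 0",
  "grip": -1,
  "newtons": 10
}}

```text
time_s: 14.85
ee_pos: [0.6263, 0.0257, 0.1248]
eef_rot: [3.139, -0.001, -0.052]
force: [-0.7, -0.0, -0.3]
grip_width: 0.0298
```

```bash
python3 go.py 40 -188 121 0
```

```text
t 14.85 st now [ 27.6 124.7] 124.8 yaw 0.003 grip 29.8 F [-0.7 -0.  -0.3]
delta [ 11.4 312.7   4.6] rot [ 0.002 -0.001  0.003]
```

Request:
{"method": "move_arm", "body": {
  "rows": "1 25 0 0 0 0;1 25 0 0 0 0;1 25 0 0 0 0;1 25 0 0 0 0;1 25 0 0 0 0;1 25 0 0 0 0;1 25 0 0 0 0;1 25 0.5 0 0 0;1 25 0.5 0 0 0;1 25 0.5 0 0 0;1 25 0.5 0 0 0;0 0 0 0 0 0"
}}

```text
time_s: 16.35
ee_pos: [0.618, -0.2587, 0.1228]
eef_rot: [3.14, -0.0, -0.085]
force: [-0.5, -0.4, 0.4]
grip_width: 0.03
```

```bash
python3 go.py 40 -188 122 0
```

```text
t 16.35 st now [  35.1 -159.7] 122.8 yaw -0.03 grip 30.0 F [-0.5 -0.4  0.4]
delta [ 5.7 28.1  0.9] rot [ 0.002 -0.    -0.03 ]
```

Request:
{"method": "move_arm", "body": {
  "rows": "3 14 0 0 0 -0.03;3 15 0 0 0 0;0 0 0 0 0 0;0 0 0 0 0 0"
}}

```text
time_s: 16.85
ee_pos: [0.6226, -0.2875, 0.1229]
eef_rot: [3.14, -0.0, -0.056]
force: [-0.6, -0.0, 0.7]
grip_width: 0.0298
```

```bash
python3 go.py 40 -188 122 0
```

```text
t 16.85 st now [  41.3 -188.2] 122.9 yaw -0.0 grip 29.8 F [-0.6 -0.   0.7]
delta [-1.3 -0.2  0.9] rot [ 0.002 -0.    -0.   ]
```

Request:
{"method": "move_arm", "body": {
  "rows": "0 0 0 0 0 0;0 0 0 0 0 0;0 0 0 0 0 0;0 0 -20 0 0 0;0 0 -35 0 0 0;0 0 -30 0 0 0;0 0 0 0 0 0",
  "grip": 0
}}

```text
time_s: 17.73
ee_pos: [0.623, -0.2861, 0.2149]
eef_rot: [3.139, -0.003, -0.055]
force: [-0.6, 0.8, -1.1]
grip_width: 0.0475
```

Request:
{"method": "move_arm", "body": {
  "rows": "-2 -40 1 0 0 0;-2 -40 1 0 0 0;-2 -40 1 0 0 0;-2 -40 1 0 0 0;-2 -40 1 0 0 0;-2 -40 1 0 0 0;-2 -40 1 0 0 0;-2 -40 0 0 0 0;-2 -40 0 0 0 0;0 0 0 0 0 0"
}}

```text
time_s: 18.98
ee_pos: [0.6223, 0.0855, 0.2023]
eef_rot: [3.14, 0.004, -0.057]
force: [0.5, -0.9, 0.1]
grip_width: 0.047
```

```bash
python3 go.py 13 210 150 0.054; python3 - <<'E'
from h import *
c=cam('top');save(c,'t6.png',(240,140,480,250),3.3)
E
```

```text
t 18.98 st now [ 20.3 184.2] 202.3 yaw -0.001 grip 47.0 F [ 0.5 -0.9  0.1]
delta [ -7.1 -25.9  52.3] rot [ 0.002  0.004 -0.055]
```

View pics/t6.png

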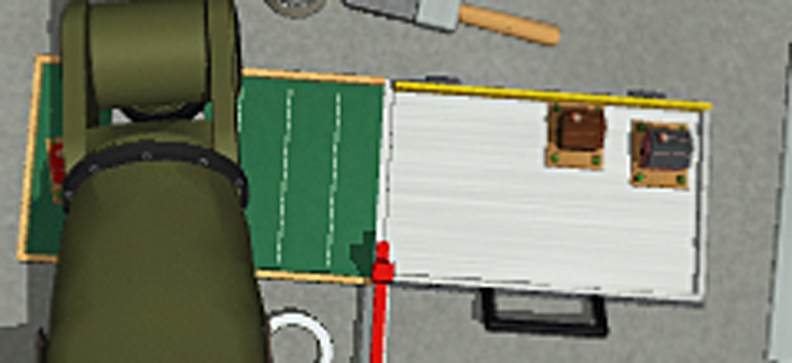

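Request:
{"method": "move_arm", "body": {
  "rows": "-7 -26 10 0 0 -0.055;0 0 0 0 0 0"
}}

```text
time_s: 19.27
ee_pos: [0.6167, 0.1088, 0.1915]
eef_rot: [3.139, 0.005, -0.004]
force: [0.2, -1.4, 0.3]
grip_width: 0.0469
```

```bash
python3 go.py 13 210 122 0.054; python3 - <<'E'
from h import *
c=cam('scene');save(c,'s6.png',(200,150,420,290),3.6)
E
```

```text
t 19.27 st now [ 13.5 207.2] 191.5 yaw 0.052 grip 46.9 F [ 0.2 -1.4  0.3]
delta [-0.  -3.  69.5] rot [ 0.003  0.005 -0.002]
```

View pics/s6.png

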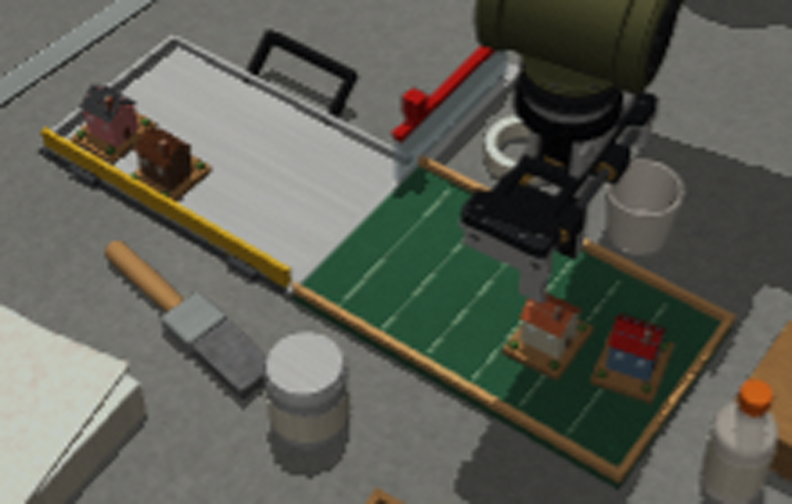

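White (545,330) and blue (635,350) look as before, with the gripper over white. Going down.

Request:
{"method": "move_arm", "body": {
  "rows": "0 -3 10 0 0.005 0;0 0 20 0 0 0;0 0 20 0 0 0;0 0 16 0 0 0;0 0 0 0 0 0"
}}

```text
time_s: 19.95
ee_pos: [0.6182, 0.1062, 0.1231]
eef_rot: [3.139, -0.003, -0.013]
force: [-0.8, -0.6, 1.0]
grip_width: 0.0473
```

```bash
python3 go.py 13 210 123 0.054
```

```text
t 19.95 st now [ 15.1 204.6] 123.1 yaw 0.043 grip 47.3 F [-0.8 -0.6  1. ]
delta [-1.9 -5.4  0.1] rot [ 0.003 -0.003 -0.011]
```

Request:
{"method": "move_arm", "body": {
  "rows": "-2 -5.5 0 0 0 -0.011;0 0 0 0 0 0"
}}

```text
time_s: 20.2
ee_pos: [0.6166, 0.112, 0.1243]
eef_rot: [3.139, -0.005, -0.001]
force: [0.2, -0.8, -0.1]
grip_width: 0.0469
```

Request:
{"method": "move_arm", "body": {
  "rows": "0 0 0 0 0 0;0 0 0 0 0 0;0 0 0 0 0 0;0 0 0 0 0 0.054;0 0 0 0 0 0",
  "grip": -1,
  "newtons": 10
}}

```text
time_s: 20.82
ee_pos: [0.6168, 0.1121, 0.1253]
eef_rot: [3.139, -0.006, -0.056]
force: [-0.2, 0.0, 0.3]
grip_width: 0.0297
```

```bash
python3 go.py 40 -115 121 0
```

```text
t 20.82 st now [ 13.4 210.4] 125.3 yaw -0.001 grip 29.7 F [-0.2  0.   0.3]
delta [ 26.7 325.4   5.2] rot [ 0.002 -0.006 -0.001]
```

Request:
{"method": "move_arm", "body": {
  "rows": "2 25 0 0 0.006 0;2 25 0 0 0 0;2 25 0 0 0 0;2 25 0 0 0 0;2 25 0 0 0 0;2 25 0 0 0 0;2 25 0 0 0 0;2 25 0 0 0 0;2 25 0 0 0 0;2 25 0 0 0 0;2 25 0.5 0 0 0;2 25 0.5 0 0 0;0 0 0 0 0 0"
}}

```text
time_s: 22.45
ee_pos: [0.626, -0.1982, 0.1243]
eef_rot: [3.139, -0.011, -0.037]
force: [0.0, -1.1, -1.5]
grip_width: 0.0299
```

```bash
python3 go.py 40 -115 122 0
```

```text
t 22.45 st now [ 39.8 -98.8] 124.3 yaw 0.018 grip 29.9 F [ 0.  -1.1 -1.5]
delta [-0.1 16.2  2.3] rot [ 0.002 -0.011  0.018]
```

Request:
{"method": "move_arm", "body": {
  "rows": "0 16 1.5 0 -0.01 0.018;0 0 0 0 0 0;0 0 0 0 0 0"
}}

```text
time_s: 22.82
ee_pos: [0.6258, -0.2137, 0.1232]
eef_rot: [3.14, -0.0, -0.055]
force: [0.0, 0.2, 0.1]
grip_width: 0.0302
```

```bash
python3 go.py 40 -115 122 0
```

```text
t 22.82 st now [  40.4 -114.4] 123.2 yaw 0.001 grip 30.2 F [0.  0.2 0.1]
delta [-0.4  0.6  1.2] rot [ 0.002 -0.     0.001]
```

Request:
{"method": "move_arm", "body": {
  "rows": "0 0 0 0 0 0;0 0 0 0 0 0;0 0 0 0 0 0;0 0 -20 0 0 0;0 0 -35 0 0 0;0 0 -30 0 0 0;0 0 0 0 0 0",
  "grip": 0
}}

```text
time_s: 23.7
ee_pos: [0.6261, -0.2125, 0.2151]
eef_rot: [3.139, -0.003, -0.053]
force: [-0.5, 0.8, -0.9]
grip_width: 0.0475
```

Request:
{"method": "move_arm", "body": {
  "rows": "-4 -35 1 0 0 0;-4 -35 1 0 0 0;-4 -35 1 0 0 0;-4 -35 1 0 0 0;-4 -35 1 0 0 0;-4 -35 1 0 0 0;-4 -35 1 0 0 0;-4 -35 0 0 0 0;-4 -35 0 0 0 0;-4 -35 0 0 0 0;0 0 0 0 0 -0.1;0 0 0 0 0 -0.1"
}}

```text
time_s: 25.2
ee_pos: [0.6007, 0.1507, 0.2012]
eef_rot: [3.14, 0.006, 0.152]
force: [0.0, -0.9, 0.3]
grip_width: 0.0469
```

```bash
python3 go.py -6.4 279 160 0.201; python3 - <<'E'
from h import *
c=cam('scene');save(c,'s7.png',(200,150,420,290),3.6)
c=cam('top');save(c,'t7.png',(240,140,480,250),3.3)
E
```

```text
t 25.2 st now [ -4.8 248.1] 201.2 yaw 0.207 grip 46.9 F [ 0.  -0.9  0.3]
delta [  5.1 -30.7  41.1] rot [0.002 0.006 0.006]
```

View pics/s7.png

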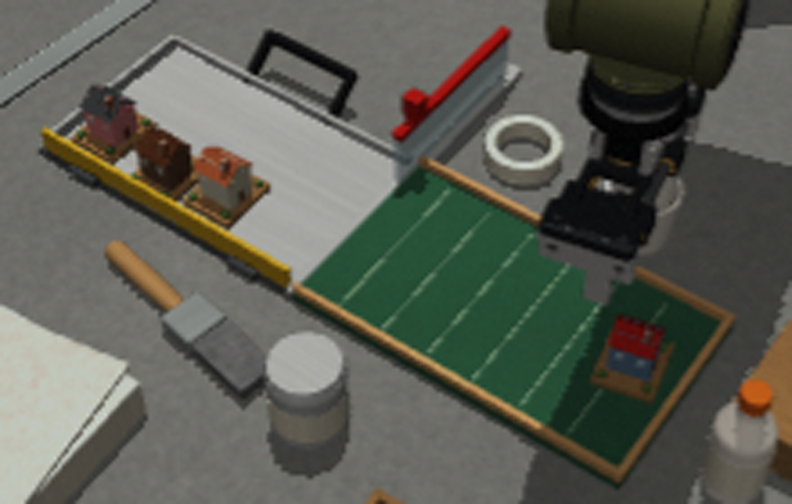

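View pics/t7.png

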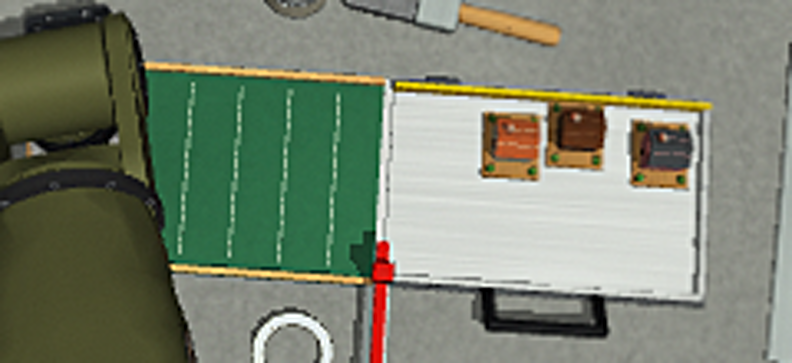

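```bash
python3 - <<'E'
from geo import *
c=cam('top')
for u,v,z in [(220,166,.12),(224,172,.06)]: print(w2s(px(c,u,v,z)))
E
```

```text
[0.03887324 0.39244743]
[0.03362618 0.39319718]
```

Request:
{"method": "move_arm", "body": {
  "rows": "5 -30 10 0 0.006 0.006;0 0 0 0 0 0"
}}

```text
time_s: 25.6
ee_pos: [0.6014, 0.1806, 0.1907]
eef_rot: [3.139, 0.0, 0.134]
force: [-0.4, -1.4, 0.1]
grip_width: 0.047
```

```bash
python3 go.py -6.4 279 123 0.201
```

```text
t 25.6 st now [ -5.8 277.9] 190.7 yaw 0.189 grip 47.0 F [-0.4 -1.4  0.1]
delta [-0.4 -1.3 67.7] rot [ 0.002  0.    -0.012]
```

Glue, at y = 392 with a 24 mm radius, is well clear. Going down.

Request:
{"method": "move_arm", "body": {
  "rows": "0 -2 10 0 0 -0.012;0 0 20 0 0 0;0 0 20 0 0 0;0 0 13 0 0 0;0 0 0 0 0 0"
}}

```text
time_s: 26.22
ee_pos: [0.6013, 0.1795, 0.1248]
eef_rot: [3.139, 0.001, 0.141]
force: [-0.1, 0.0, -0.4]
grip_width: 0.0473
```

```bash
python3 go.py -6.4 279 123 0.201
```

```text
t 26.23 st now [ -5.8 276.9] 124.8 yaw 0.197 grip 47.3 F [-0.1  0.  -0.4]
delta [-0.2 -2.2  1.8] rot [ 0.003  0.001 -0.004]
```

Request:
{"method": "move_arm", "body": {
  "rows": "0 -2 2 0 0 -0.004;0 0 0 0 0 0"
}}

```text
time_s: 26.48
ee_pos: [0.6015, 0.1815, 0.1238]
eef_rot: [3.139, -0.001, 0.145]
force: [-0.1, 0.3, 0.4]
grip_width: 0.0469
```

Request:
{"method": "move_arm", "body": {
  "rows": "0 0 0 0 0 0;0 0 0 0 0 0;0 0 0 0 0 0;0 0 0 0 0 0.1;0 0 0 0 0 0.1;0 0 0 0 0 0",
  "grip": -1,
  "newtons": 10
}}

```text
time_s: 27.22
ee_pos: [0.6016, 0.1815, 0.1247]
eef_rot: [3.14, -0.002, -0.059]
force: [-0.7, -0.3, -1.0]
grip_width: 0.0301
```

```bash
python3 go.py 40 -48 121 0
```

```text
t 27.23 st now [ -5.6 278.9] 124.7 yaw -0.004 grip 30.1 F [-0.7 -0.3 -1. ]
delta [ 46.9 326.8   4.5] rot [ 0.002 -0.002 -0.004]
```

Request:
{"method": "move_arm", "body": {
  "rows": "4 25 0 0 0 0;4 25 0 0 0 0;4 25 0 0 0 0;4 25 0 0 0 0;4 25 0 0 0 0;4 25 0 0 0 0;4 25 0 0 0 0;4 25 0 0 0 0;4 25 0 0 0 0;4 25 0 0 0 0;4 25 0 0 0 0;0 0 0 0 0 0"
}}

```text
time_s: 28.72
ee_pos: [0.6336, -0.1034, 0.1247]
eef_rot: [3.14, -0.002, -0.025]
force: [-0.5, 0.4, 0.3]
grip_width: 0.0301
```

```bash
python3 go.py 40 -48 122 0;python3 - <<'E'
from h import *
c=cam('scene');save(c,'s8.png',(200,150,420,290),3.6)
E
```

```text
t 28.73 st now [42.1 -3.8] 124.7 yaw 0.03 grip 30.1 F [-0.5  0.4  0.3]
delta [-3.5 44.1  2.8] rot [ 0.002 -0.002  0.03 ]
```

View pics/s8.png

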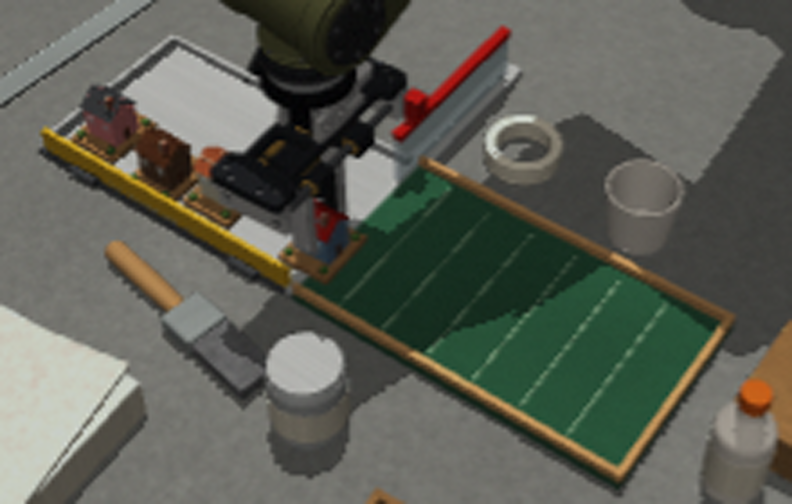

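Blue is crossing the doorway; white stands clear at about (215,185).

Request:
{"method": "move_arm", "body": {
  "rows": "-1 15 0 0 0 0.03;-1 15 0.5 0 0 0;-1 14 0.5 0 0 0;0 0 0 0 0 0;0 0 0 0 0 0"
}}

```text
time_s: 29.4
ee_pos: [0.6279, -0.1477, 0.1233]
eef_rot: [3.141, -0.0, -0.054]
force: [0.2, -0.5, -1.8]
grip_width: 0.03
```

```bash
python3 go.py 40 -48 122 0
```

```text
t 29.4 st now [ 38.9 -48.3] 123.3 yaw 0.002 grip 30.0 F [ 0.2 -0.5 -1.8]
delta [ 1.1 -0.3  1.3] rot [ 0.001 -0.     0.002]
```

Request:
{"method": "move_arm", "body": {
  "rows": "0 0 0 0 0 0;0 0 0 0 0 0;0 0 0 0 0 0;0 0 -20 0 0 0;0 0 -35 0 0 0;0 0 -40 0 0 0;0 0 0 0 0 0",
  "grip": -0.2
}}

```text
time_s: 30.28
ee_pos: [0.6285, -0.1464, 0.2265]
eef_rot: [3.14, -0.004, -0.052]
force: [0.4, 0.3, -0.8]
grip_width: 0.0374
```

```bash
python3 go.py -90 0 220
```

```text
t 30.27 st now [ 39.4 -47.1] 226.5 yaw 0.003 grip 37.4 F [ 0.4  0.3 -0.8]
delta [-129.3  -47.5    5.8] rot [ 0.002 -0.004  0.003]
```

Request:
{"method": "move_arm", "body": {
  "rows": "-26 -10 0 0 0 0;-26 -10 0 0 0 0;-26 -10 0 0 0 0;-26 -10 0 0 0 0;-25 -8 0 0 0 0;0 0 0 0 0 0"
}}

```text
time_s: 31.02
ee_pos: [0.4974, -0.0898, 0.2265]
eef_rot: [3.14, -0.004, -0.052]
force: [0.3, -0.4, -0.2]
grip_width: 0.0374
```

```bash
python3 go.py -90 0 173; python3 - <<'E'
from geo import *
c=cam('top');save(c,'t9.png',(340,150,470,250),6)
E
```

```text
t 31.02 st now [-94.7   2.2] 226.5 yaw 0.003 grip 37.4 F [ 0.3 -0.4 -0.2]
delta [ 4.4  2.2 53.5] rot [ 0.002 -0.004  0.003]
```

View pics/t9.png

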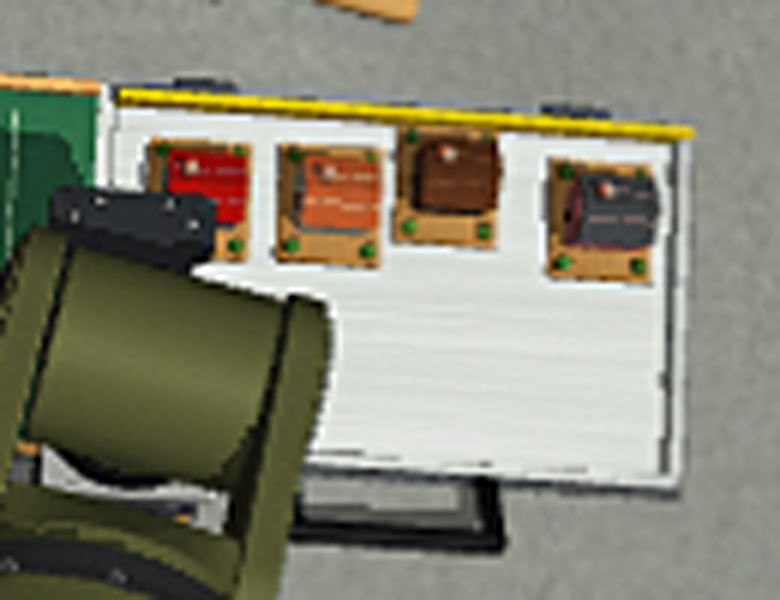

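All four are square on the tray and well inside (blue is nearest the door, its left edge at 148). Pinch the tab and close the guard.

Request:
{"method": "move_arm", "body": {
  "rows": "4.5 2 18 0 -0.004 0.003;0 0 18 0 0 0;0 0 15 0 0 0;0 0 0 0 0 0"
}}

```text
time_s: 31.58
ee_pos: [0.5048, -0.0937, 0.1705]
eef_rot: [3.14, 0.001, -0.056]
force: [0.2, -0.6, -0.2]
grip_width: 0.0376
```

Request:
{"method": "move_arm", "body": {
  "rows": "0 0 0 0 0 0;0 0 0 0 0 0;0 0 0 0 0 0;0 0 0 0 0 0",
  "grip": -1,
  "newtons": 20
}}

```text
time_s: 32.08
ee_pos: [0.5052, -0.0939, 0.1709]
eef_rot: [3.14, 0.001, -0.057]
force: [1.0, -0.7, -5.4]
grip_width: 0.0157
```

```bash
python3 go.py 60 0 173
```

```text
t 32.08 st now [-86.7  -1.4] 170.9 yaw -0.001 grip 15.7 F [ 1.  -0.7 -5.4]
delta [146.7  -1.5  -2.2] rot [ 0.002  0.001 -0.001]
```

Request:
{"method": "move_arm", "body": {
  "rows": "15 0 0 0 0 0;15 0 0 0 0 0;15 0 0 0 0 0;15 0 0 0 0 0;15 0 0 0 0 0;15 0 0 0 0 0;15 0 0 0 0 0;15 0 0 0 0 0;15 0 0 0 0 0;13 0 0 0 0 0;0 0 0 0 0 0"
}}

```text
time_s: 33.45
ee_pos: [0.653, -0.1023, 0.1706]
eef_rot: [3.14, 0.017, -0.057]
force: [-17.6, 1.7, 8.9]
grip_width: 0.0156
```

```bash
python3 go.py 60 0 173
```

```text
t 33.45 st now [61.4 -1.6] 170.6 yaw -0.001 grip 15.6 F [-17.6   1.7   8.9]
delta [-1.4 -1.6 -2.3] rot [ 0.001  0.017 -0.001]
```

Request:
{"method": "move_arm", "body": {
  "rows": "0 0 0 0 0 0;0 0 0 0 0 0;0 0 0 0 0 0;0 0 -20 0 0 0;0 0 -30 0 0 0;0 0 -30 0 0 0;0 0 0 0 0 0",
  "grip": -0.2
}}

```text
time_s: 34.33
ee_pos: [0.655, -0.1023, 0.2585]
eef_rot: [3.139, 0.012, -0.056]
force: [-0.5, -0.4, -0.0]
grip_width: 0.0376
```

```bash
python3 go.py -125 -150 200; python3 - <<'E'
from h import *
c=cam('scene');save(c,'s10.png',(200,150,420,290),3.6)
E
```

```text
t 34.33 st now [63.4 -1.5] 258.5 yaw -0.001 grip 37.6 F [-0.5 -0.4 -0. ]
delta [-187.5  148.5   61.1] rot [ 0.002  0.012 -0.001]
```

View pics/s10.png

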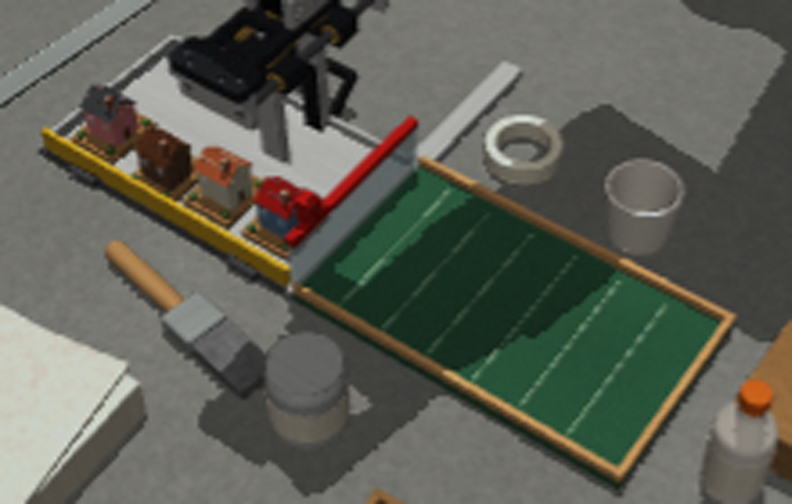

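The guard is shut (the red edge ends at (290,240), by the fence corner). On to the handle.

Request:
{"method": "move_arm", "body": {
  "rows": "-27 21 0 0 0.012 0;-27 21 0 0 0 0;-27 21 0 0 0 0;-27 21 5 0 0 0;-27 21 5 0 0 0;-27 21 5 0 0 0;-25 21 5 0 0 0;0 0 0 0 0 0"
}}

```text
time_s: 35.38
ee_pos: [0.451, -0.2409, 0.23]
eef_rot: [-3.139, 0.013, -0.056]
force: [0.8, 0.4, 0.2]
grip_width: 0.0379
```

```bash
python3 go.py -125 -150 118
```

```text
t 35.38 st now [-132.6 -151.2] 230.0 yaw -0.0 grip 37.9 F [0.8 0.4 0.2]
delta [  9.   -0.9 111.9] rot [-0.002  0.013 -0.   ]
```

Request:
{"method": "move_arm", "body": {
  "rows": "8 -1 20 0 0.013 0;0 0 20 0 0 0;0 0 0 0 0 0"
}}

```text
time_s: 35.75
ee_pos: [0.4601, -0.239, 0.1881]
eef_rot: [-3.139, -0.0, -0.056]
force: [0.4, 0.3, 0.2]
grip_width: 0.0373
```

```bash
python3 go.py -125 -150 118; python3 - <<'E'
from h import *
c=cam('scene');save(c,'s11.png',(200,120,360,240),4.8)
E
```

```text
t 35.75 st now [-123.7 -148.8] 188.1 yaw -0.0 grip 37.3 F [0.4 0.3 0.2]
delta [-1.3  1.4 70.1] rot [-0.003 -0.    -0.   ]
```

View pics/s11.png

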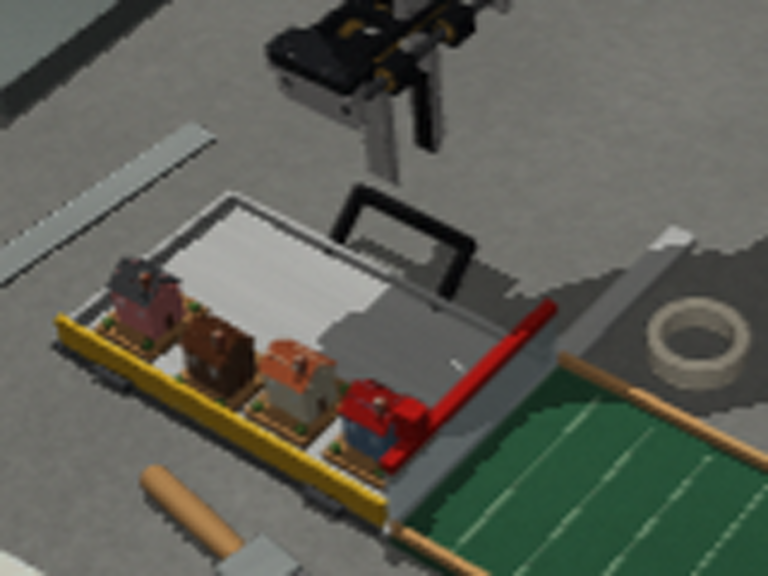

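The jaws straddle the bar (about (415,215)). I'll narrow the opening a little and go down.

Request:
{"method": "move_arm", "body": {
  "rows": "-1.5 1 0 0 0 0;0 0 0 0 0 0;0 0 18 0 0 0;0 0 18 0 0 0;0 0 18 0 0 0;0 0 12 0 0 0;0 0 0 0 0 0",
  "grip": -0.42
}}

```text
time_s: 36.67
ee_pos: [0.4607, -0.2406, 0.1254]
eef_rot: [3.141, -0.007, -0.055]
force: [0.5, -0.7, 0.0]
grip_width: 0.0275
```

```bash
python3 go.py -125 -150 118
```

```text
t 36.67 st now [-122.9 -150.3] 125.4 yaw 0.0 grip 27.5 F [ 0.5 -0.7  0. ]
delta [-2.2 -0.3  7.4] rot [ 0.001 -0.007  0.   ]
```

Request:
{"method": "move_arm", "body": {
  "rows": "-2 0 9 0 -0.007 0;0 0 0 0 0 0"
}}

```text
time_s: 36.92
ee_pos: [0.459, -0.2407, 0.1168]
eef_rot: [3.14, -0.001, -0.055]
force: [0.5, 0.2, 0.7]
grip_width: 0.0273
```

Request:
{"method": "move_arm", "body": {
  "rows": "0 0 0 0 0 0;0 0 0 0 0 0;0 0 0 0 0 0;0 0 0 0 0 0",
  "grip": -1,
  "newtons": 30
}}

```text
time_s: 37.42
ee_pos: [0.4582, -0.2407, 0.1172]
eef_rot: [3.14, 0.001, -0.055]
force: [1.3, -0.8, -3.2]
grip_width: 0.0112
```

```bash
python3 go.py -125 -150 118
```

```text
t 37.42 st now [-125.4 -150.6] 117.2 yaw 0.0 grip 11.2 F [ 1.3 -0.8 -3.2]
delta [ 0.4 -0.6 -0.8] rot [0.001 0.001 0.   ]
```

Request:
{"method": "move_arm", "body": {
  "rows": "2.2 0 -13 0 0 0;3 0 -13 0 0 0;3.8 0 -12.7 0 0 0;4.6 0 -12.4 0 0 0;0 0 0 0 0 0"
}}

```text
time_s: 38.05
ee_pos: [0.4719, -0.2416, 0.1692]
eef_rot: [3.141, 0.004, -0.055]
force: [-3.3, 0.1, 3.7]
grip_width: 0.0111
```

```bash
cat > arc.py <<'E'
from geo import *
o=sensors.get_obs(); Rt=R.from_euler('xyz',o['eef_rot']); g=o['ee_pos']+Rt.apply([0,0,.078])
s=w2s(g)*1000; z=g[2]*1000-1.2
x=90-s[0]
print('grasp',s.round(1),round(z,1),'theta by atan',np.degrees(np.arctan2(z-8,x))-7.95,'r',np.hypot(x,z-8),'grip',o['grip_width'],'F',o['force'].round(1),'rot',o['eef_rot'].round(3),'t',o['time_s'])
th=np.radians(7.95)+np.arctan2(z-8,x)-np.radians(7.95)
for d in np.radians([3.5,7,10.5,14,17.5,21]):
    print(round(np.degrees(d),1),(217.1*np.array([np.cos(th)-np.cos(th+d),np.sin(th+d)-np.sin(th)])).round(1), end=' ')
E
python3 arc.py
```

```text
grasp [-112.  -150.8] 90.0 theta by atan 14.141046154242169 r 218.0183250938889 grip 0.011136657251538666 F [-3.3  0.1  3.7] rot [ 3.141  0.004 -0.055] t 38.05
3.5 [ 5.4 12.1] 7.0 [11.4 23.9] 10.5 [18.2 35.3] 14.0 [25.7 46.2] 17.5 [33.9 56.7] 21.0 [42.6 66.7]
```

Request:
{"method": "move_arm", "body": {
  "rows": "5.4 0 -12 0 0 0;6 0 -11.8 0 0 0;6.8 0 -11.4 0 0 0;7.5 0 -11 0 0 0;0 0 0 0 0 0"
}}

```text
time_s: 38.67
ee_pos: [0.4968, -0.2431, 0.2153]
eef_rot: [-3.141, 0.011, -0.055]
force: [0.7, 0.0, 3.1]
grip_width: 0.011
```

```bash
python3 arc.py
```

```text
grasp [ -87.6 -150.8] 136.1 theta by atan 27.846968901156234 r 218.9756869144998 grip 0.010960738874130686 F [0.7 0.  3.1] rot [-3.141  0.011 -0.055] t 38.675
3.5 [ 8.1 10.5] 7.0 [16.8 20.5] 10.5 [26.1 30. ] 14.0 [36.  38.8] 17.5 [46.3 47.1] 21.0 [57.2 54.7]
```

Request:
{"method": "move_arm", "body": {
  "rows": "8.1 0 -10.5 0 0 0;9 0 -10 0 0 0;0 0 0 0 0 0"
}}

```text
time_s: 39.05
ee_pos: [0.5126, -0.2441, 0.235]
eef_rot: [-3.14, 0.018, -0.056]
force: [3.4, -0.6, 1.4]
grip_width: 0.0109
```

```bash
python3 arc.py;python3 - <<'E'
from h import *
c=cam('scene');save(c,'s12.png',(200,120,360,240),4.8)
E
```

```text
grasp [ -72.3 -150.9] 155.9 theta by atan 34.38526949535056 r 219.5366214740467 grip 0.01088598437909139 F [ 3.4 -0.6  1.4] rot [-3.14   0.018 -0.056] t 39.05
3.5 [9.2 9.5] 7.0 [19.  18.5] 10.5 [29.3 26.8] 14.0 [40.1 34.5] 17.5 [51.4 41.5] 21.0 [63.1 47.8]
```

View pics/s12.png

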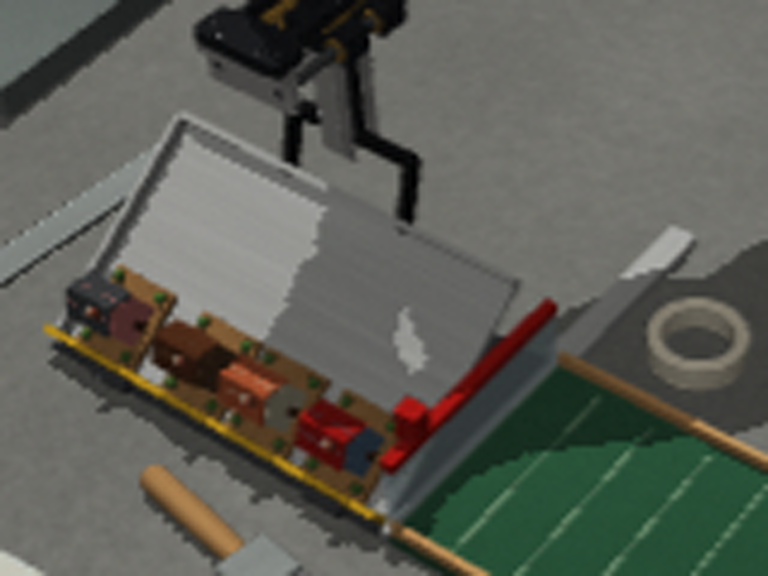

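The tray is at about 34.4° and all four plaques have run down to the fence. Hold for two seconds or a little more.

Request:
{"method": "move_arm", "body": {
  "rows": "0 0 0 0 0 0;0 0 0 0 0 0;0 0 0 0 0 0;0 0 0 0 0 0;0 0 0 0 0 0;0 0 0 0 0 0;0 0 0 0 0 0;0 0 0 0 0 0;0 0 0 0 0 0;0 0 0 0 0 0;0 0 0 0 0 0;0 0 0 0 0 0;0 0 0 0 0 0;0 0 0 0 0 0;0 0 0 0 0 0;0 0 0 0 0 0;0 0 0 0 0 0;0 0 0 0 0 0;0 0 0 0 0 0;0 0 0 0 0 0"
}}

```text
time_s: 41.6
ee_pos: [0.5125, -0.244, 0.235]
eef_rot: [-3.141, 0.017, -0.056]
force: [-1.3, -1.6, 1.5]
grip_width: 0.0114
```

```bash
sed -i 's/\[3.5,7,10.5,14,17.5,21\]/[3.5,-3.5,-7,-10.5,-14,-17.5,-21,-24.5,-28,-31.5,-35]/' arc.py; python3 arc.py
```

```text
grasp [ -72.4 -150.8] 155.8 theta by atan 34.35746316288834 r 219.5370691345554 grip 0.011414020799166456 F [-1.3 -1.6  1.5] rot [-3.141  0.017 -0.056] t 41.6
3.5 [9.2 9.5] -3.5 [ -8.6 -10.1] -7.0 [-16.6 -20.7] -10.5 [-23.9 -31.7] -14.0 [-30.6 -43.2] -17.5 [-36.5 -55. ] -21.0 [-41.7 -67.2] -24.5 [-46.1 -79.7] -28.0 [-49.8 -92.5] -31.5 [ -52.7 -105.4] -35.0 [ -54.8 -118.5]
```

Request:
{"method": "move_arm", "body": {
  "rows": "-8.6 0 10 0 0.01 0;-8 0 10.6 0 0.007 0;-7.3 0 11 0 0 0;-6.7 0 11.5 0 0 0;-5.9 0 11.8 0 0 0;0 0 0 0 0 0"
}}

```text
time_s: 42.35
ee_pos: [0.4763, -0.2418, 0.1824]
eef_rot: [3.141, -0.008, -0.056]
force: [0.5, -4.6, -10.3]
grip_width: 0.0109
```

```bash
python3 arc.py
```

```text
grasp [-106.6 -150.7] 103.2 theta by atan 17.890079072922177 r 218.49496701382793 grip 0.010870391285816171 F [  0.5  -4.6 -10.3] rot [ 3.141 -0.008 -0.056] t 42.35
3.5 [ 6.1 11.8] -3.5 [ -5.4 -12.1] -7.0 [-10.1 -24.5] -10.5 [-14.  -37.2] -14.0 [-17.1 -50.1] -17.5 [-19.4 -63.1] -21.0 [-20.9 -76.3] -24.5 [-21.6 -89.5] -28.0 [ -21.6 -102.8] -31.5 [ -20.6 -116. ] -35.0 [ -18.9 -129.2]
```

Request:
{"method": "move_arm", "body": {
  "rows": "-5.2 0 12.1 0 -0.008 0;-4.5 0 12.4 0 0 0;-3.7 0 12.7 0 0 0;-3 0 12.9 0 0 0;-2.2 0 13 0 0 0;0 0 0 0 0 0"
}}

```text
time_s: 43.1
ee_pos: [0.458, -0.2406, 0.1185]
eef_rot: [3.141, -0.002, -0.055]
force: [3.4, -2.7, -9.5]
grip_width: 0.0111
```

```bash
python3 arc.py
```

```text
grasp [-125.4 -150.6] 39.3 theta by atan 0.309737442564999 r 217.70141492363328 grip 0.011099658346434728 F [ 3.4 -2.7 -9.5] rot [ 3.141e+00 -2.000e-03 -5.500e-02] t 43.1
3.5 [ 2.3 13.1] -3.5 [ -1.5 -13.2] -7.0 [ -2.2 -26.4] -10.5 [ -2.1 -39.7] -14.0 [ -1.2 -52.9] -17.5 [  0.6 -66. ] -21.0 [  3.1 -79.1] -24.5 [  6.4 -91.9] -28.0 [  10.5 -104.5] -31.5 [  15.4 -116.9] -35.0 [  21.  -128.9]
```

Request:
{"method": "move_arm", "body": {
  "rows": "0 0 3 0 0 0;0 0 2 0 0 0;0 0 0 0 0 0"
}}

```text
time_s: 43.48
ee_pos: [0.4581, -0.2408, 0.1172]
eef_rot: [3.14, -0.001, -0.055]
force: [1.9, -1.3, -11.0]
grip_width: 0.0111
```

```bash
python3 arc.py
```

```text
grasp [-125.5 -150.8] 38.0 theta by atan -0.011699877779483892 r 217.57907374793683 grip 0.011056565358587912 F [  1.9  -1.3 -11. ] rot [ 3.14e+00 -1.00e-03 -5.50e-02] t 43.475
3.5 [ 2.2 13.1] -3.5 [ -1.4 -13.2] -7.0 [ -2.1 -26.4] -10.5 [ -1.9 -39.7] -14.0 [ -0.9 -52.9] -17.5 [  0.9 -66. ] -21.0 [  3.5 -79. ] -24.5 [  6.9 -91.9] -28.0 [  11.1 -104.5] -31.5 [  16.  -116.8] -35.0 [  21.7 -128.8]
```

Request:
{"method": "move_arm", "body": {
  "rows": "0 0 4 0 0 0;0 0 4 0 0 0;0 0 0 0 0 0"
}}

```text
time_s: 43.85
ee_pos: [0.458, -0.2417, 0.1149]
eef_rot: [3.138, -0.0, -0.054]
force: [2.2, -0.6, -12.0]
grip_width: 0.0109
```

```bash
python3 arc.py|head -1
```

```text
grasp [-125.5 -151.9] 35.7 theta by atan -0.6305346045680862 r 217.2735752602027 grip 0.010910106347847491 F [  2.2  -0.6 -12. ] rot [ 3.138 -0.    -0.054] t 43.85
```

Request:
{"method": "move_arm", "body": {
  "rows": "0 0 0 0 0 0;0 0 0 0 0 0;0 0 0 0 0 0;0 0 -15 0 0 0;0 0 -25 0 0 0;0 0 -35 0 0 0;0 0 -35 0 0 0;-30 0 -20 0 0 0;-35 0 0 0 0 0;-35 0 0 0 0 0;0 0 0 0 0 0",
  "grip": -0.42
}}

```text
time_s: 45.22
ee_pos: [0.3561, -0.2352, 0.2561]
eef_rot: [3.135, -0.006, -0.053]
force: [0.4, -0.1, 0.8]
grip_width: 0.0273
```

```bash
python3 - <<'E'
from h import *
c=cam('scene');save(c,'s13.png',(200,120,360,240),4.8)
c=cam('top');save(c,'t13.png',(340,150,470,250),6)
E
```

```text
(no output)
```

View pics/s13.png

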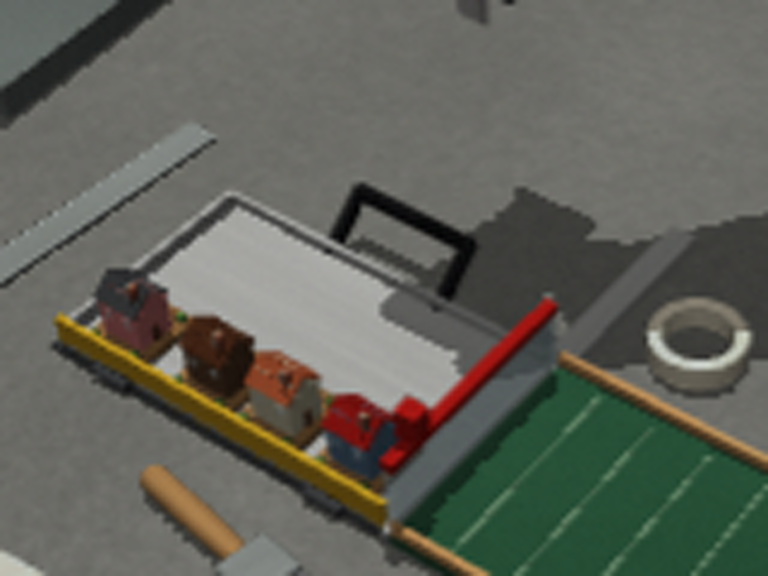

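View pics/t13.png

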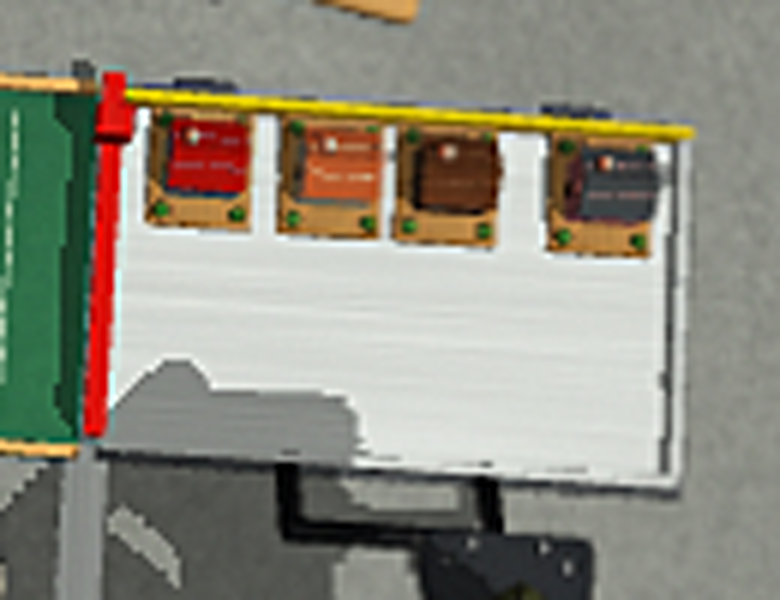

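All look flush and square, with the guard shut and the tray level. I'll check the numbers for the plaques' lower edges, the guard and the handle height.

```bash
python3 - <<'E'
from geo import *
c=cam('top')
for n,a,b in [('blue',(146,227),(250,231)),('white',(276,236),(379,241)),('brown',(394,242),(497,248)),('pink',(545,252),(648,258))]:
    A=w2s(cp(c,*a,.014,340,150))*1000;B=w2s(cp(c,*b,.014,340,150))*1000
    print(n,A.round(1),B.round(1),'ang',np.arctan2(A[0]-B[0],A[1]-B[1]).round(3))
for q in [(114,72,.07),(94,435,.07),(112,118,.096)]: print('guard',(w2s(cp(c,*q,340,150))*1000).round(1))
# heights via depth (both cams)
for n in ('top','scene'):
    c=cam(n);H,W=c['z_map'].shape
    vv,uu=np.mgrid[100:280,180:480]
    p=cv2.undistortPoints(np.stack([uu.ravel(),vv.ravel()],1).astype(float)[:,None],c['mtx'],c['distortion'])[:,0]
    d=c['z_map'][100:280,180:480].ravel()
    P=(rot(c)@(np.c_[p,np.ones(len(p))]*d[:,None]).T).T+c['position']
    s=((geo.Rm(-S[2]) if 0 else Rm(-S[2]))@(P[:,:2]-S[:2]).T).T*1000; z=P[:,2]*1000
    for x0,x1 in [(-80,-50),(-50,-20),(-20,15)]:
        m=(s[:,0]>x0)&(s[:,0]<x1)&(s[:,1]<-30)&(s[:,1]>-270); print(n,'floor',x0,m.sum(),np.median(z[m]).round(2))
    m=(abs(s[:,0]+125)<4)&(abs(s[:,1]+130)<20)&(z>25)&(z<70);print('handle',m.sum(),np.median(z[m]) if m.any() else None)
E
```

```text
blue [ 22.4 -22.4] [ 23.8 -74.6] ang -0.027
white [ 22.2 -87.7] [  23.  -139.6] ang -0.017
brown [  23.  -147.2] [  23.4 -199.3] ang -0.008
pink [  23.  -223.7] [  23.5 -276.2] ang -0.008
guard [87.8  1.3]
guard [-88.9   1.1]
guard [59.5  2.6]
top floor -80 793 7.46
top floor -50 779 7.51
top floor -20 902 7.48
handle 37 42.88680707725256
scene floor -80 404 9.03
scene floor -50 415 9.05
scene floor -20 446 9.16
handle 20 43.385520420826666
```

```bash
python3 - <<'E'
from h import *
print(sensors.get_obs()['force'])
print(ctrl.hand_in())
E
```

```text
[-0.42509749 -0.30020202 -0.27882944]
the job is handed in; nothing more can be done
None
```

I opened the guard and slid all four houses (pink, brown, white, blue) across the board onto the tray, then shut the guard. I then tipped the tray to about 34.4° for 2.5 s, brought it back level, let go and handed the job in at about 45 s.

**Last checks**
- **Guard:** it reads shut to within about 1 mm.
- **Tray:** the floor is level; depth readings from the handle side to the middle agree within about 0.2 mm.
- **Houses:** the four plaques' rear edges lie at station x 22 to 24 mm, where flush against the fence would give 25 and 20 is the limit. They are square within 0.03 rad.
- **Arm:** it is clear of everything, with no contact force.

**Things that disagreed**
- **Guard at the start:** it stood about 19 mm open rather than shut.
- **Brown and pink:** pink's gap to brown came out about 10 mm wider than set, and brown later sat 10 to 15 mm off where I put it. Both still came flush, so nothing needed mending.
- **Plaque position:** the readings average about 2 mm short of flush, in nearly the same amount for all four. I took this as a camera offset, since the calibration is only good to about 2 mm.

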